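Close the prepared food pans with their matching lids

TASK

The cut vegetables are ready to be put away: close the four steel pans, each with the white lid of its own shape and size. Every lid must lie level, the right way up and fully home on its pan, with its plug down inside the mouth, and be let go. Do not knock over the oil bottle.

Things in the scene. Friction and masses are not known exactly. Their poses are not given: they have to be found in the camera images.
- big_round_lid: large round white plastic lid, 120 mm in diameter, loose, 80-170 g. Plate 6 mm thick; under it a plug 8 mm deep, 92 mm in diameter, with 6 mm to spare each side in the pan's mouth; on top, central, a black round knob 24 mm in diameter, 30 mm tall. Origin: centre of the plug's underside (on the table at the start; 47 mm above the pan's when seated), z up: plate's top at 14 mm, knob 14-44 mm; its turn does not matter
- big_round_pan: large round open steel food pan, outer diameter 110 mm, mouth 104 mm, 55 mm tall, wall 3 mm, part filled with cut vegetables well below the rim; stands firmly on the table and does not move. Origin: centre of its underside, on the table; rim 55 mm above it
- small_round_lid: small round white plastic lid, 88 mm in diameter, loose, 80-170 g. Plate 6 mm thick; under it a plug 8 mm deep, 60 mm in diameter, with 6 mm to spare each side in the pan's mouth; on top, central, a black round knob 24 mm in diameter, 30 mm tall. Origin: centre of the plug's underside (on the table at the start; 47 mm above the pan's when seated), z up: plate's top at 14 mm, knob 14-44 mm; its turn does not matter
- small_round_pan: small round open steel food pan, outer diameter 78 mm, mouth 72 mm, 55 mm tall, wall 3 mm, part filled with cut vegetables well below the rim; stands firmly on the table and does not move. Origin: centre of its underside, on the table; rim 55 mm above it
- square_lid: square white plastic lid, 98 by 98 mm, loose, 80-170 g. Plate 6 mm thick; under it a plug 8 mm deep, 70 by 70 mm, with 6 mm to spare each side in the pan's mouth; on top, central, a black grip bar 44 mm along x, 20 mm wide, 30 mm tall. Origin: centre of the plug's underside (on the table at the start; 47 mm above the pan's when seated), z up: plate's top at 14 mm, knob 14-44 mm; x and y along its sides. Fits in any quarter turn
- square_pan: square open steel food pan, outside 88 by 88 mm, mouth 82 by 82 mm, 55 mm tall, wall 3 mm, part filled with cut vegetables well below the rim; stands firmly on the table and does not move. Origin: centre of its underside, on the table; rim 55 mm above it; x and y along its sides
- oblong_lid: oblong (rectangular) white plastic lid, 132 mm along its x by 76 mm along its y, loose, 80-170 g. Plate 6 mm thick; under it a plug 8 mm deep, 104 by 48 mm, with 6 mm to spare each side in the pan's mouth; on top, central, a black grip bar 56 mm along x, 20 mm wide, 30 mm tall. Origin: centre of the plug's underside (on the table at the start; 47 mm above the pan's when seated), z up: plate's top at 14 mm, knob 14-44 mm; x along its long side. Fits either way round
- oblong_pan: oblong (rectangular) open steel food pan, outside 122 mm along its x by 66 mm along its y, mouth 116 by 60 mm, 55 mm tall, wall 3 mm, part filled with cut vegetables well below the rim; stands firmly on the table and does not move. Origin: centre of its underside, on the table; rim 55 mm above it; x along its long side
- oil_bottle: green glass oil bottle with black cap, 48 mm in diameter, 130 mm tall, loose, standing among the pans and lids; origin: centre of its underside, z up. Not to be knocked over. (A red apple, 70 mm, and a small white cup, 56 mm wide, stand among them too.)
Things that resemble listed ones, but are neither listed nor needed, are in the scene too. What is shaped like the square_lid but blue is not meant.

How it is judged:
By the outcome, as a careful person would: the job done as asked, in the order asked, and still so for the second after the job is handed in, with the robot touching nothing.
It also fails if it takes over 125 s, if anything falls off the work surface, if the arm or the gripper's body presses on something with over 40 N, if the wrist force passes 120 N, or if a joint passes its speed limit or range.

ROBOT

A 6-joint arm with a two-finger parallel gripper is mounted at the origin on the work surface. World frame = base frame: x ahead of the robot, y to its left, z up, the work surface at z = 0. Lengths are in m, angles in rad, forces in N, time in s.
With the tool pointing down it reaches from about 0.35 to 0.85 m from the base axis. Payload 8.1 kg.
Tool frame: the origin (TCP) lies on the centre line of the jaws, within the pads' length; the fingertips stand robot.tip_extent ahead of it and the grasp point (between the pads) lies 11 mm behind it (robot.tip_extent is the distance from the TCP to the fingertips, in m); y points along the fingers, z is the direction in which the jaws open and shut, and the axes are right-handed (so a half turn about y gives the same grasp; the last joint's range is limited). The gripper opens to 93 mm and grips with 3 to 60 N. Pads are 15 mm wide; open, the fingers measure 128 mm over their backs; the gripper's body (75 mm by 188 mm) begins 65 mm behind the grasp point.
Start: joints at [1.031, 0.13, 1.488, -0, 1.523, -0.085], TCP at [0.264, 0.539, 0.227] pointing down, gripper open.
Joint ranges: [-2.96, 2.96], [-0.89, 2.26], [0.02, 2.5], [-1.34, 4.48], [0, 2.73], [-2.66, 2.66]. Speed limits (rad/s): [2.39, 2.39, 2.79, 3.14, 3.14, 3.14].

INTERFACE

Orientations are given as a rotation vector (axis times angle).
In Python, from plant import monitor, optics, robot gives the robot as it stands.
- The arm moves only by the shell command python3 -m inch 'ROWS' [OPENING] [FORCE]. ROWS is JSON, a list that holds one entry, the list of rows, each a list of 6 numbers: the shift along the tool's x, y, z in mm, then the turn, a rotation vector about the tool's x, y, z in rad. A call has 1 to 8 rows; each row shifts and turns the commanded pose from where the row before left it, along the tool's axes as they then stand; what a row does not reach is not made up. A row lasts 1/8 s, in which the tool goes at most 62.5 mm and 10.7 degrees, less where a joint would pass 70% of its speed; a pose out of reach is approached as far as the arm can. A call is refused whole if a number of a shift passes 62.5 or a number of a turn 0.188, either way. A call with a gripper value outside its range is refused whole. OPENING is the finger opening in mm, from 0 to 93, set as the call begins (- or left out, the last holds). The fingers move at their own pace and stop on an object; FORCE is the grip in N (left out, the last holds). Time passes only in rows, so rows that do not move let the fingers close. It gives the time, the measured TCP pose, the force and the opening at its end, in the units of the state.
- monitor.read_state(): the state, without advancing time (a new reading comes with each control period).
- optics.read_camera(name): name is "scene" or "side" or "wrist"; returns a dict with "image" (480x640x3 uint8, blue, green, red), "fx", "fy", "cx", "cy" (pixels), "rvec" (rotation vector, rad) and "tvec" (3), from world to camera coordinates, as OpenCV has them. Camera axes: x right, y down, z forward; pixel columns grow to the right and rows downward; lengths in m; the calibration is good to about 2 mm. A picture is of the moment at which its call begins. There is no depth.
- robot.close_job(): hands the job in, once; it reports no verdict.
The state is a dict: "t": time; "q": joint angles; "dq": joint speeds; "joint_torque": joint torques, N m; "tool_pos": TCP position; "orientation": TCP orientation; "force": force on the tool from outside, world axes, zero at the start; "wrist_torque": the same for the moment, N m; "opening": finger opening in m.
Only numpy, scipy, OpenCV 4.12 (cv2) and the standard library are available. Lean on these libraries where they do the work, as an engineer would, in place of code of your own. Each camera call takes 0.05 s, during which the arm holds its last target.

## Working session

There is one attempt and no reset: what is moved stays moved. The work goes in short steps, Python scripts to look and compute and a shell command to move; the robot and the scene stay as the last step left them, time stands still between calls to the robot, and variables do not carry over. Pictures are saved under pics/ and viewed, and the job is handed in when it is done.

```bash
ls; mkdir -p pics
python3 - <<'E'
from plant import monitor, optics, robot
import cv2
print(robot.tip_extent)
print(monitor.read_state())
for n in ("scene","side","wrist"):
    c=optics.read_camera(n); cv2.imwrite(f"pics/{n}0.png",c["image"]); print(n,{k:v for k,v in c.items() if k!="image"})
E
```

```text
pics
0.008
{'t': 0.0, 'q': array([ 1.03057178e+00,  1.31170472e-01,  1.48924052e+00, -3.17454827e-05,
        1.52296672e+00, -8.53952033e-02]), 'dq': array([ 0.00023563, -0.00027681,  0.0012031 , -0.00047256,  0.00074084,
       -0.00010767]), 'joint_torque': array([ 6.60557475e-05, -5.59818542e+01, -4.91776228e+01,  7.67109124e-02,
        3.47817480e-02, -1.87069522e-04]), 'tool_pos': array([0.26329986, 0.53855156, 0.22560314]), 'orientation': array([-1.54292556,  0.35715739, -0.35633593]), 'force': array([ 0.82401889, -0.34682599,  0.50535025]), 'wrist_torque': array([0.04476096, 0.02544546, 0.02789053]), 'opening': 0.09272444688463563}
scene {'fx': 543.7661760612875, 'fy': 543.7661760612875, 'cx': 315.2571567316184, 'cy': 237.80497003537238, 'rvec': array([ 1.5729301 ,  2.17276211, -0.70964942]), 'tvec': array([ 0.12707099, -0.37391905,  1.76613289])}
side {'fx': 554.937198585561, 'fy': 554.937198585561, 'cx': 317.5449950097541, 'cy': 236.43629552286995, 'rvec': array([ 2.2269601 , -0.25262731,  0.13062323]), 'tvec': array([-0.50829901,  0.11398081,  1.28979282])}
wrist {'fx': 344.2355775644692, 'fy': 344.2355775644692, 'cx': 319.18797477236006, 'cy': 243.9792393997736, 'rvec': array([-2.4672266 , -1.54048828, -0.20329619]), 'tvec': array([-0.59892763, -0.03082784,  0.39082594])}
```

View pics/scene0.png

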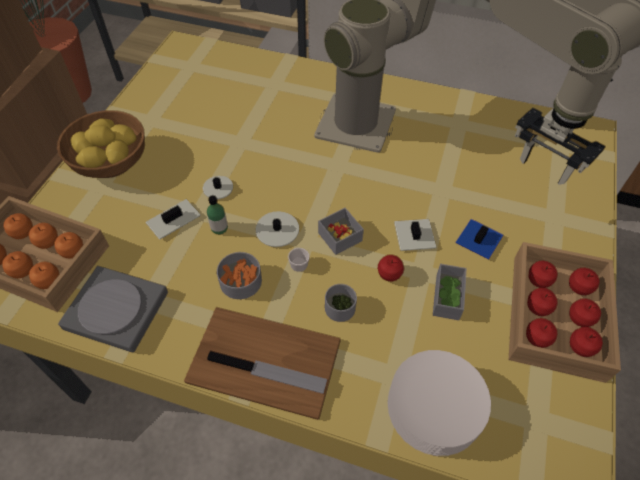

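View pics/side0.png

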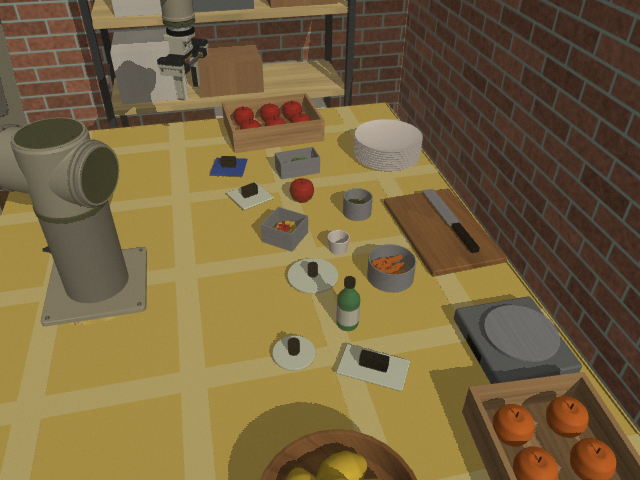

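View pics/wrist0.png

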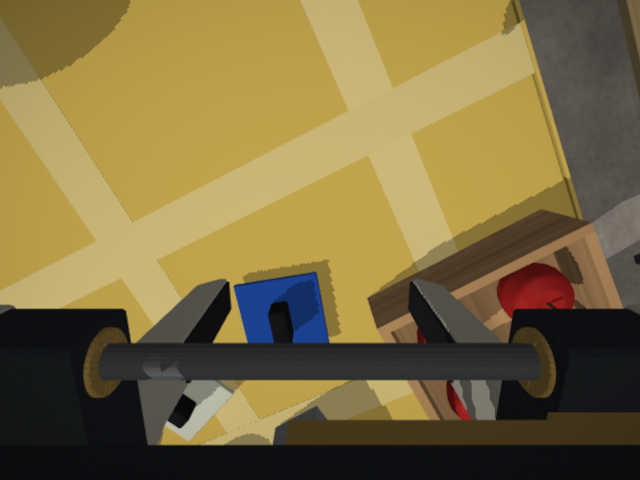

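Run:
```python
import cv2
a=cv2.imread("pics/scene0.png")[160:330,140:510]; cv2.imwrite("pics/sc_crop.png",cv2.resize(a,None,fx=2.15,fy=2.15,interpolation=cv2.INTER_CUBIC))
a=cv2.imread("pics/side0.png")[140:400,200:430]; cv2.imwrite("pics/si_crop.png",cv2.resize(a,None,fx=2.3,fy=2.3,interpolation=cv2.INTER_CUBIC))
```

```text
(no output)
```

View pics/sc_crop.png

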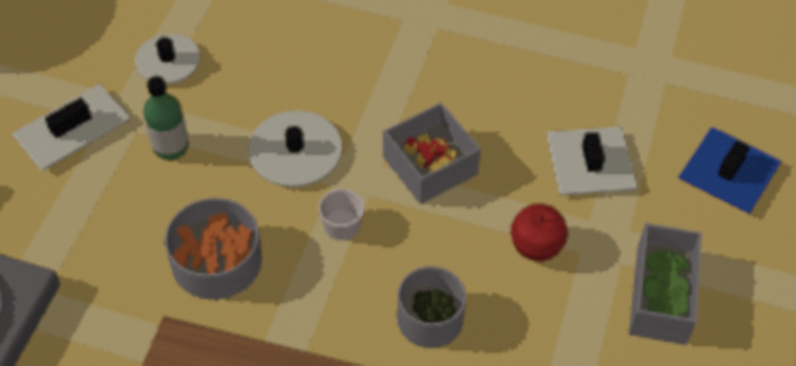

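View pics/si_crop.png

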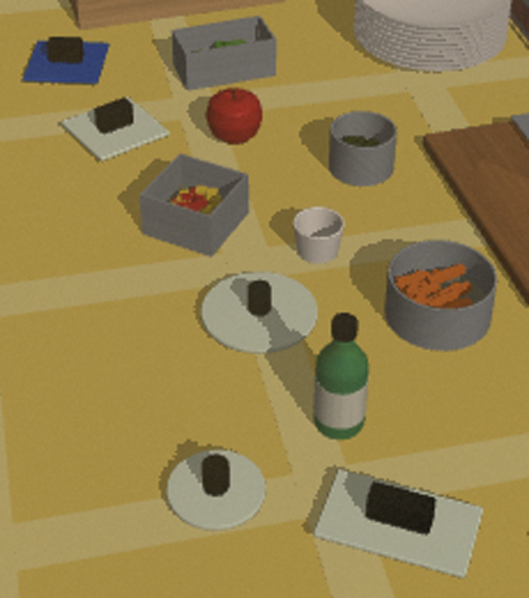

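```bash
cat > h.py <<'E'
from plant import monitor, optics, robot
import cv2, numpy as np
def cam(n):
    c=optics.read_camera(n); c["R"]=cv2.Rodrigues(np.array(c["rvec"]))[0]; c["C"]=-c["R"].T@np.array(c["tvec"])
    c["K"]=np.array([[c["fx"],0,c["cx"]],[0,c["fy"],c["cy"]],[0,0,1]]); return c
def cast(c,px,z):
    px=np.atleast_2d(np.asarray(px,float)); d=np.c_[(px[:,0]-c["cx"])/c["fx"],(px[:,1]-c["cy"])/c["fy"],np.ones(len(px))]@c["R"]
    return (c["C"]+d*((z-c["C"][2])/d[:,2])[:,None])[:,:2]
def proj(c,p):
    return cv2.projectPoints(np.atleast_2d(np.asarray(p,float)),np.array(c["rvec"]),np.array(c["tvec"]),c["K"],None)[0].reshape(-1,2)
E
python3 - <<'E'
from h import *
for n in("scene","side"):
    c=cam(n); im=c["image"]; hsv=cv2.cvtColor(im,cv2.COLOR_BGR2HSV); print(n,c["C"])
    pts={"scene":[(405,228),(265,228),(212,190),(160,225),(341,245),(240,293),(341,314),(448,312),(300,210),(410,195)],"side":[(295,290),(243,205),(282,360),(345,365),(285,240),(390,280),(357,212),(297,170),(250,270),(330,190)]}[n]
    for p in pts: print(p,im[p[1],p[0]],hsv[p[1],p[0]])
E
```

```text
scene [1.31757146 0.2982612  1.20425645]
(405, 228) [139 152 156] [ 23  28 156]
(265, 228) [103 113 116] [ 23  29 116]
(212, 190) [138 151 155] [ 23  28 155]
(160, 225) [139 151 155] [ 23  26 155]
(341, 245) [65 64 67] [170  11  67]
(240, 293) [68 68 70] [ 0  7 70]
(341, 314) [67 66 69] [170  11  69]
(448, 312) [69 68 71] [170  11  71]
(300, 210) [ 80 136 158] [ 22 126 158]
(410, 195) [ 80 135 157] [ 21 125 157]
side [ 0.2762453  -1.03216571  0.89064443]
(295, 290) [ 70 142 165] [ 23 147 165]
(243, 205) [138 160 162] [ 28  38 162]
(282, 360) [138 162 163] [ 29  39 163]
(345, 365) [140 163 163] [ 30  36 163]
(285, 240) [80 88 93] [18 36 93]
(390, 280) [ 92  99 101] [ 23  23 101]
(357, 212) [ 94  99 103] [ 17  22 103]
(297, 170) [100 105 109] [ 17  21 109]
(250, 270) [ 83 147 169] [ 22 130 169]
(330, 190) [ 68 139 163] [ 22 149 163]
```

```bash
cat > seg.py <<'E'
from h import *
from scipy.optimize import least_squares
ROI={"scene":dict(sql=(415,235),bgl=(264,232),sml=(212,192),obl=(190,212),sqp=(341,247),bgp=(240,292),smp=(341,314),obp=(448,312),blue=(467,240)),
"side":dict(sql=(240,203),bgl=(300,288),sml=(282,362),obl=(350,370),sqp=(285,240),bgp=(390,282),smp=(357,212),obp=(297,172),blue=(220,170))}
def contour(c,seed,lo=75):
    hsv=cv2.cvtColor(c["image"],cv2.COLOR_BGR2HSV)
    m=(hsv[...,1]<lo).astype(np.uint8)
    k,l=cv2.connectedComponents(m); m=(l==l[seed[1],seed[0]]).astype(np.uint8)
    return max(cv2.findContours(m,0,cv2.CHAIN_APPROX_NONE)[0],key=cv2.contourArea)
E
python3 - <<'E'
from seg import *
for n in("scene","side"):
    c=cam(n); vis=c["image"].copy()
    for k,s in ROI[n].items():
        if k=="blue": continue
        q=contour(c,s); h=cv2.convexHull(q)
        cv2.drawContours(vis,[h],-1,(0,0,255),1)
        z=.055 if k.endswith("p") else .014
        ap=cv2.approxPolyDP(h,2.5,True).reshape(-1,2)
        P=cast(c,h.reshape(-1,2),z)
        if k[:2] in("bg","sm"):
            r={"bgl":.06,"sml":.044,"bgp":.055,"smp":.039}[k]
            P=cast(c,cv2.approxPolyDP(h,0.3,True).reshape(-1,2),z)
            c0=P.mean(0); u=c["C"][:2]-c0; u/=np.linalg.norm(u)
            far=P[((P-c0)@u)<np.quantile((P-c0)@u,.5)]
            f=least_squares(lambda v:np.hypot(*(far-v).T)-r,c0)
            print(n,k,cv2.contourArea(h),f.x.round(4),"rms",np.sqrt(np.mean(f.fun**2)).round(4))
        else:
            print(n,k,ap.tolist(),cast(c,ap,z).round(3).tolist())
    o=vis[150:330,140:510] if n=="scene" else vis[140:400,200:430]
    cv2.imwrite(f"pics/seg_{n}.png",cv2.resize(o,None,fx=2.15,fy=2.15))
E
```

```text
scene sql [[428, 219], [436, 246], [401, 250], [394, 222]] [[0.33, 0.305], [0.414, 0.343], [0.456, 0.257], [0.37, 0.217]]
scene bgl 1196.5 [ 0.4914 -0.0836] rms 0.0004
scene sml 598.0 [ 0.4018 -0.3018] rms 0.0006
scene obl [[200, 215], [160, 238], [146, 223], [186, 199]] [[0.515, -0.304], [0.622, -0.373], [0.588, -0.434], [0.475, -0.367]]
scene sqp [[345, 208], [363, 229], [362, 237], [335, 254], [318, 233], [318, 220]] [[0.397, 0.082], [0.451, 0.148], [0.477, 0.152], [0.551, 0.101], [0.501, 0.038], [0.46, 0.025]]
scene bgp 1653.5 [ 0.6731 -0.1165] rms 0.0007
scene smp 961.5 [0.6693 0.1502] rms 0.0004
scene obp [[440, 264], [465, 268], [464, 303], [458, 319], [433, 315]] [[0.498, 0.362], [0.49, 0.424], [0.591, 0.437], [0.639, 0.431], [0.647, 0.373]]
side sql [[273, 198], [244, 209], [227, 192], [255, 182]] [[0.451, 0.247], [0.366, 0.212], [0.329, 0.305], [0.414, 0.34]]
side bgl 1376.0 [ 0.4884 -0.087 ] rms 0.001
side sml 1149.0 [ 0.4009 -0.306 ] rms 0.0006
side obl [[346, 345], [408, 360], [402, 389], [337, 373]] [[0.509, -0.312], [0.619, -0.377], [0.584, -0.439], [0.473, -0.376]]
side sqp [[278, 207], [307, 216], [307, 232], [291, 251], [262, 241], [261, 224]] [[0.449, 0.143], [0.514, 0.088], [0.5, 0.023], [0.448, -0.04], [0.387, 0.012], [0.395, 0.08]]
side bgp 1890.5 [ 0.6702 -0.12  ] rms 0.0004
side smp 786.5 [0.6661 0.1466] rms 0.0006
side obp [[314, 149], [319, 156], [319, 172], [281, 178], [275, 167], [275, 153]] [[0.608, 0.421], [0.614, 0.376], [0.593, 0.288], [0.482, 0.281], [0.475, 0.343], [0.489, 0.423]]
```

View pics/seg_scene.png

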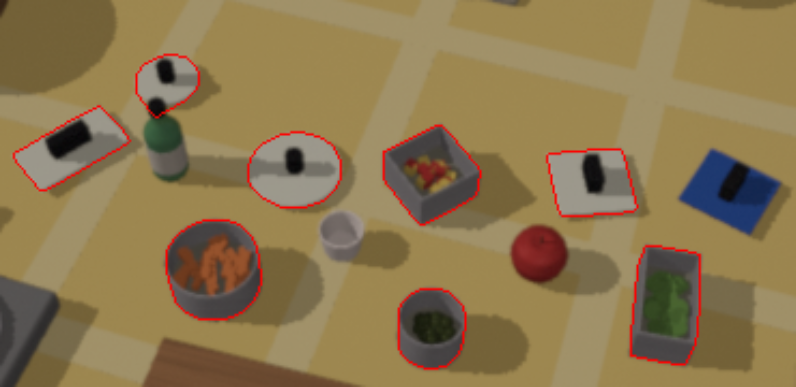

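View pics/seg_side.png

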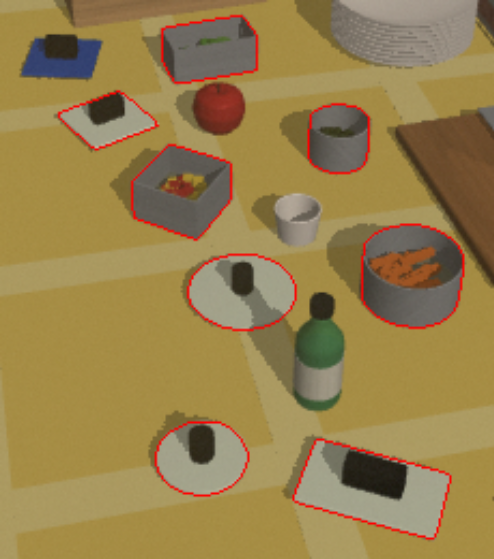

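Run:
```python
from seg import *
s=monitor.read_state(); R=cv2.Rodrigues(s["orientation"])[0]; print(R.round(3))
w=cam("wrist"); T=s["tool_pos"]
print("cam in tool",(R.T@(w["C"]-T)).round(4)); print("cam axes in tool\n",(R.T@w["R"].T).round(3))
for n,b in(("scene",(213,200)),("side",(350,282))):
    c=cam(n); print("cap",cast(c,b,.13))
    hsv=cv2.cvtColor(c["image"],cv2.COLOR_BGR2HSV); v=(hsv[...,2]<38).astype(np.uint8)
    k,l,st,ce=cv2.connectedComponentsWithStats(v)
    for i in range(1,k):
        x,y,ww,hh,a=st[i]
        if 20<a<700 and 140<x<520 and 140<y<400:
            q=max(cv2.findContours((l==i).astype(np.uint8),0,1)[0],key=cv2.contourArea)
            P=cast(c,q.reshape(-1,2),.04).astype(np.float32)
            (cx,cy),(a1,a2),an=cv2.minAreaRect(P*1000); print(n,st[i].tolist(),round(cx),round(cy),round(a1),round(a2),round(an))
```

```text
[[ 0.898 -0.     0.439]
 [-0.439 -0.     0.898]
 [-0.    -1.    -0.   ]]
cam in tool [-0.0727 -0.1584 -0.0002]
cam axes in tool
 [[-0.     0.965  0.262]
 [ 0.    -0.262  0.965]
 [ 1.     0.    -0.   ]]
cap [[ 0.53798903 -0.23470927]]
scene [214, 178, 7, 10, 56] 409 -296 36 17 24
scene [209, 196, 8, 9, 50] 473 -280 30 18 45
scene [162, 207, 20, 16, 186] 555 -366 35 55 58
scene [273, 220, 8, 11, 64] 499 -80 35 17 28
scene [412, 222, 9, 17, 115] 399 280 54 21 24
scene [475, 226, 13, 17, 120] 358 449 18 60 78
scene [332, 296, 14, 13, 104] 677 146 40 26 38
scene [208, 352, 46, 19, 409] 898 -43 21 106 3
cap [[ 0.52956864 -0.25097558]]
side [452, 223, 27, 30, 304] 882 -63 27 116 3
side [466, 334, 16, 29, 147] 746 -395 71 12 90
side [360, 350, 29, 21, 353] 544 -382 37 56 59
```

```bash
python3 -m inch '[[[20,0,-10],[40,0,-24],[44,0,-26],[44,0,-26],[44,0,-26],[44,0,-26],[44,0,-26],[22,0,-14]]]'
cat > w.py <<'E'
import sys
from h import *
def snap(name):
    s=monitor.read_state(); R=cv2.Rodrigues(s["orientation"])[0]
    c=cam("wrist"); cv2.imwrite(f"pics/{name}.png",c["image"]); print("t",s["t"],"tcp",s["tool_pos"].round(4),"phi",np.degrees(np.arctan2(R[1,0],R[0,0])).round(2),"F",s["force"].round(1),"op",round(s["opening"],4)); return s,R,c
if __name__=="__main__": snap(sys.argv[1])
E
python3 w.py w1
```

```text
t 0.5 tcp [0.2635 0.539  0.2266] phi -26.06 F [ 0.3 -0.3 -0. ] op 0.0932validation failed for argument at $[0]...
```

```bash
sleep 1
```

```text
(no output)
```

View pics/w1.png

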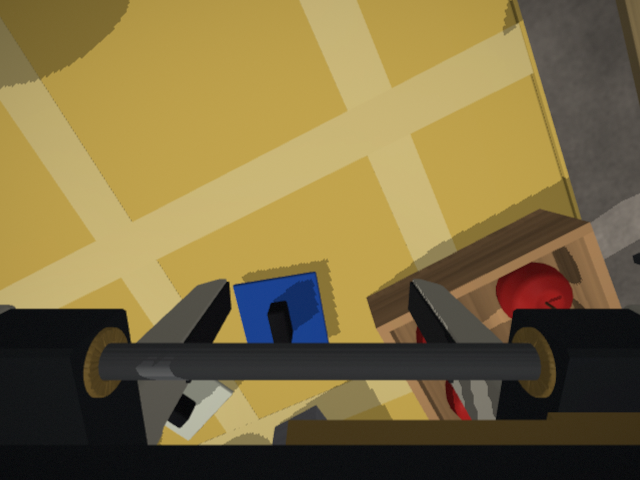

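The view has not changed, with the blue lid at (280,310). The call was refused because each row needs six numbers.

```bash
python3 -m inch '[[[20,0,-10,0,0,0],[40,0,-24,0,0,0],[44,0,-26,0,0,0],[44,0,-26,0,0,0],[44,0,-26,0,0,0],[44,0,-26,0,0,0],[44,0,-26,0,0,0],[22,0,-14,0,0,0]]]'; python3 -m inch '[[[0,0,0,0,0,0]]]'; python3 w.py w2
```

```text
t: 1.55
tool_pos: [0.4579, 0.2431, 0.2268]
orientation: [-1.541, 0.358, -0.359]
force: [-0.5, 0.2, 0.3]
opening: 0.0932
t: 1.68
tool_pos: [0.4576, 0.2439, 0.2267]
orientation: [-1.541, 0.359, -0.36]
force: [0.1, 0.6, 0.2]
opening: 0.0928
t 1.675 tcp [0.4576 0.2439 0.2267] phi -26.27 F [0.1 0.6 0.2] op 0.0928
```

View pics/w2.png

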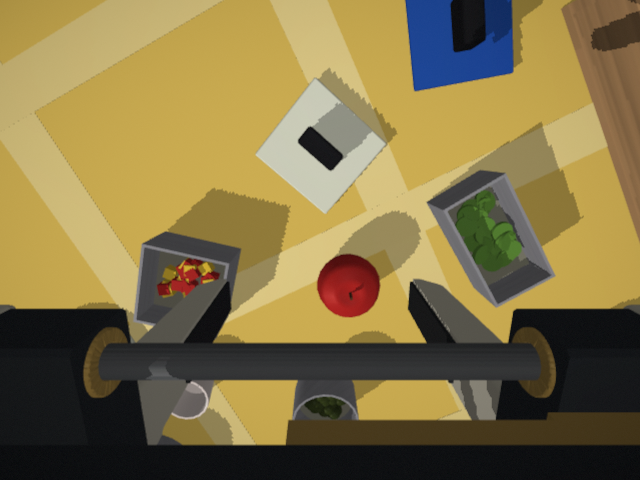

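Run:
```python
import cv2,numpy as np
a=cv2.imread("pics/w2.png"); o=[cv2.resize(a[160:320,410:570],None,fx=2.5,fy=2.5,interpolation=2),cv2.resize(a[200:360,110:270],None,fx=2.5,fy=2.5,interpolation=2)]
cv2.imwrite("pics/w2z.png",np.hstack(o))
```

```text
(no output)
```

View pics/w2z.png

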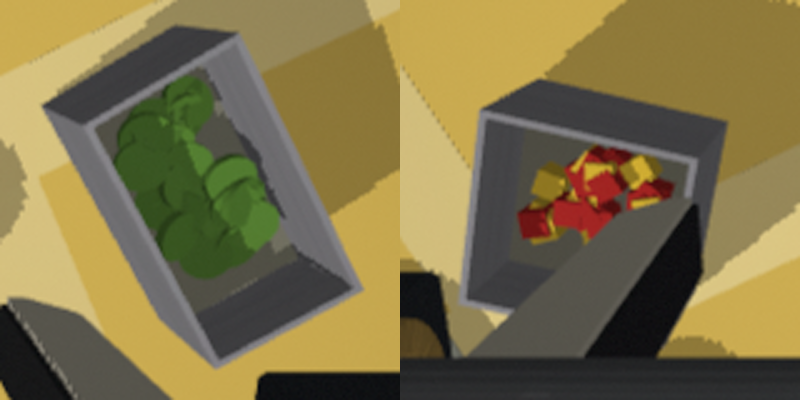

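```bash
cat > m2.py <<'E'
from w import *
from seg import contour
def hullpoly(c,seed,eps=2.0,lo=75):
    return cv2.approxPolyDP(cv2.convexHull(contour(c,seed,lo)),eps,True).reshape(-1,2)
E
python3 - <<'E'
from m2 import *
s,R,c=snap("w3")
P=cast(c,contour(c,(290,150)).reshape(-1,2),.014).astype(np.float32)*1000
print("sql",cv2.minAreaRect(P))
hsv=cv2.cvtColor(c["image"],cv2.COLOR_BGR2HSV); 
v=(hsv[...,2]<45).astype(np.uint8); k,l=cv2.connectedComponents(v); q=np.argwhere(l==l[148,320])[:,::-1]
print("bar",cv2.minAreaRect((cast(c,q,.044)*1000).astype(np.float32)))
for n,sd in(("obp",(545,275)),("sqp",(145,270))):
    print(hsv[sd[1],sd[0]]); p=hullpoly(c,sd); print(n,p.tolist(),(cast(c,p,.055)*1000).round(1).tolist())
E
```

```text
t 1.725 tcp [0.457  0.2451 0.2267] phi -26.2 F [ 0.   0.5 -0.5] op 0.0929
sql ((391.2128601074219, 277.7004089355469), (97.76729583740234, 97.63031005859375), 23.160736083984375)
bar ((391.1917724609375, 277.51483154296875), (42.14468002319336, 18.431007385253906), 23.131216049194336)
[120   4  60]
obp [[478, 172], [505, 175], [553, 276], [495, 308], [470, 284], [426, 204]] [[475.2, 402.4], [489.1, 424.3], [607.8, 436.4], [615.7, 371.9], [578.7, 357.5], [481.8, 347.4]]
[130  11  70]
sqp [[0, 305], [163, 233], [639, 305], [639, 479], [0, 479]] [[384.3, -90.8], [394.2, 104.3], [678.8, 507.9], [911.1, 456.4], [566.9, -243.3]]
```

```bash
python3 -m inch '[[[20,0,-20,0,0,0],[40,0,-41,0,0,0],[40,0,-41,0,0,0],[30,0,-30,0,0,0],[10,0,-12,0,0,0],[0,0,0,0,0,0],[0,0,0,0,0,0]]]'; python3 w.py w4
```

```text
t: 2.65
tool_pos: [0.5188, 0.0571, 0.2266]
orientation: [-1.541, 0.356, -0.355]
force: [-0.5, -0.3, -0.9]
opening: 0.0931
t 2.65 tcp [0.5188 0.0571 0.2266] phi -25.97 F [-0.5 -0.3 -0.9] op 0.0931
```

View pics/w4.png

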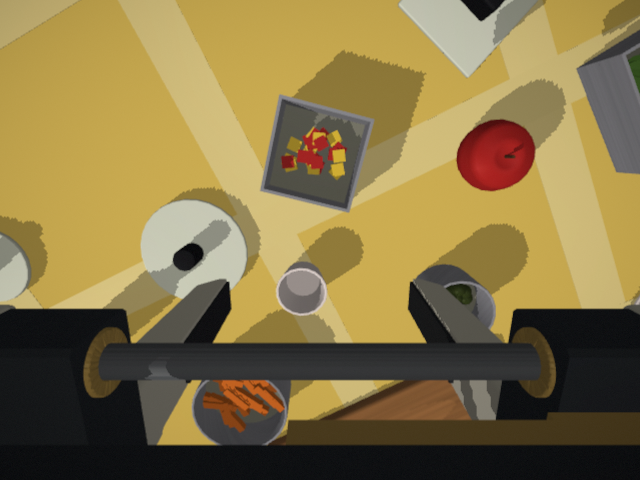

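```bash
python3 - <<'E'
from m2 import *
s,R,c=snap("w5")
q=contour(c,(276,120)); P=(cast(c,q.reshape(-1,2),.055)*1000).astype(np.float32)
print("sqp",cv2.minAreaRect(P), hullpoly(c,(276,120)).tolist())
hsv=cv2.cvtColor(c["image"],cv2.COLOR_BGR2HSV); m=(hsv[...,1]<75).astype(np.uint8);m[292:]=0
k,l=cv2.connectedComponents(m);q=max(cv2.findContours((l==l[225,170]).astype(np.uint8),0,1)[0],key=cv2.contourArea).reshape(-1,2)
q=cv2.convexHull(q[(q[:,1]<280)&(q[:,0]<228)]).reshape(-1,2)
P=cast(c,q,.014); P=P
from scipy.optimize import least_squares
f=least_squares(lambda v:np.hypot(*(P-v).T)-.06,P.mean(0),loss="soft_l1",f_scale=.001); print("bgl",f.x,np.abs(f.fun).max())
E
python3 -m inch '[[[20,0,0,0,0,0],[40,0,0,0,0,0],[40,0,0,0,0,0],[30,0,0,0,0,0],[10,0,0,0,0,0],[0,0,0,0,0,0],[0,0,0,0,0,0]]]'; python3 w.py w6
```

```text
t 2.7 tcp [0.5188 0.0572 0.2266] phi -25.95 F [ 0.8 -0.2 -0.4] op 0.0932
sqp ((456.0288391113281, 83.79955291748047), (88.44551086425781, 88.273193359375), 50.17601776123047) [[280, 94], [374, 120], [348, 211], [260, 190]]
bgl [ 0.491116   -0.08580319] 0.0009474759544486136
t: 3.62
tool_pos: [0.6443, -0.005, 0.2268]
orientation: [-1.541, 0.356, -0.356]
force: [-0.4, -0.4, 0.2]
opening: 0.0933
t 3.625 tcp [ 0.6443 -0.005   0.2268] phi -26.01 F [-0.4 -0.4  0.2] op 0.0933
```

View pics/w6.png

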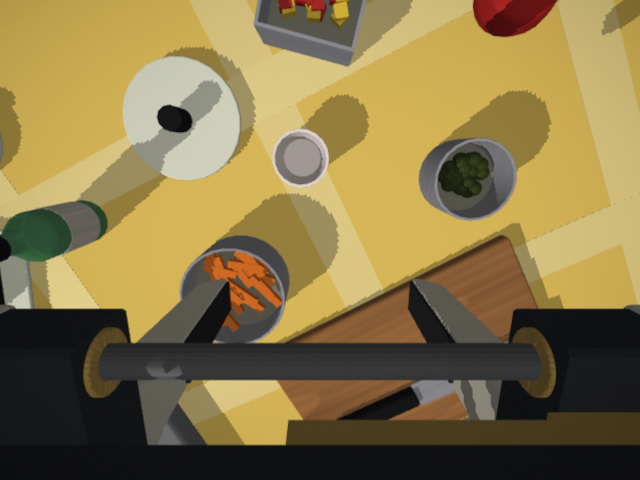

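```bash
cat >> m2.py <<'E'
from scipy.optimize import least_squares
def circ(c,seed,r,z,maxrow=480,box=None,cut=.5):
    hsv=cv2.cvtColor(c["image"],cv2.COLOR_BGR2HSV); m=(hsv[...,1]<75).astype(np.uint8)
    if box: mm=np.zeros_like(m); x0,y0,x1,y1=box; mm[y0:y1,x0:x1]=1; m&=mm
    k,l=cv2.connectedComponents(m); q=max(cv2.findContours((l==l[seed[1],seed[0]]).astype(np.uint8),0,1)[0],key=cv2.contourArea)
    q=cv2.convexHull(q).reshape(-1,2)
    if box: q=q[(q[:,0]>x0+1)&(q[:,0]<x1-2)&(q[:,1]>y0+1)&(q[:,1]<y1-2)]
    P=cast(c,q,z); c0=P.mean(0); u=c["C"][:2]-c0; d=(P-c0)@u; P=P[d<np.quantile(d,cut)]
    f=least_squares(lambda v:np.hypot(*(P-v).T)-r,c0,loss="soft_l1",f_scale=.001); return f.x.round(4),len(P),np.abs(f.fun).max().round(4)
E
python3 - <<'E'
from m2 import *
s,R,c=snap("w7")
print("bgl",circ(c,(150,100),.06,.014))
print("smp",circ(c,(435,180),.039,.055), circ(c,(435,180),.039,.055,cut=.35))
for b in((170,225,210,300),): print("bgp",circ(c,(190,280),.055,.055,box=b,cut=1))
E
```

```text
t 3.675 tcp [ 0.6443 -0.005   0.2269] phi -26.01 F [-0.   0.1 -0.8] op 0.0931
bgl (array([ 0.4913, -0.0858]), 23, np.float64(0.0003))
smp (array([0.6674, 0.147 ]), 20, np.float64(0.0004)) (array([0.6673, 0.1471]), 14, np.float64(0.0002))
bgp (array([ 0.6722, -0.1186]), 7, np.float64(0.0002))
```

```bash
python3 -m inch '[[[-16,0,-22,0,0,0],[-30,0,-42,0,0,0],[-30,0,-42,0,0,0],[-20,15,-25,0,0,0],[-6,40,-9,0,0,0],[0,45,0,0,0,0],[0,30,0,0,0,0],[0,0,0,0,0,0]]]' 60 15; python3 w.py w8
```

```text
t: 4.72
tool_pos: [0.4894, -0.086, 0.0944]
orientation: [-1.541, 0.36, -0.353]
force: [0.2, 0.2, 0.6]
opening: 0.06
t 4.725 tcp [ 0.4894 -0.086   0.0944] phi -26.05 F [0.2 0.2 0.6] op 0.06
```

View pics/w8.png

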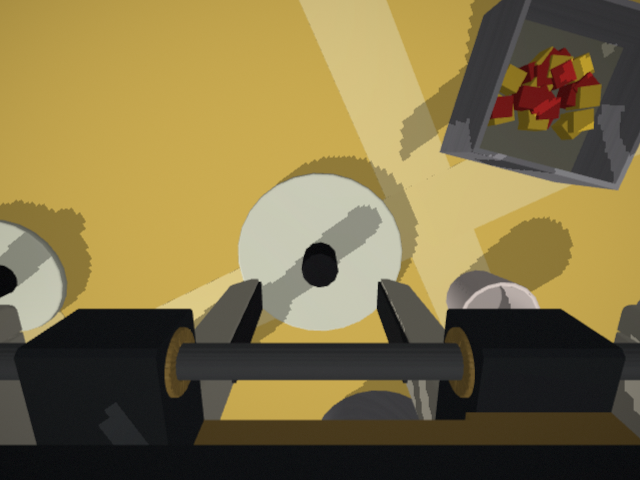

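The knob at (320,262) is centred between the fingers, so I can go down.

```bash
python3 -m inch '[[[1.5,30,0,0,0,0],[0,28,0,0,0,0],[0,10,0,0,0,0],[0,0,0,0,0,0],[0,0,0,0,0,0]]]' 60 15;python3 -m inch '[[[0,0,0,0,0,0],[0,0,0,0,0,0],[0,0,0,0,0,0],[0,0,0,0,0,0],[0,0,0,0,0,0]]]' 0 20;  python3 w.py w9
```

```text
t: 5.4
tool_pos: [0.4945, -0.0879, 0.0304]
orientation: [-1.541, 0.354, -0.359]
force: [-0.5, 0.3, -0.1]
opening: 0.0602
t: 6.02
tool_pos: [0.4931, -0.0875, 0.0286]
orientation: [-1.541, 0.357, -0.357]
force: [-1.8, 0.2, 0.0]
opening: 0.0236
t 6.025 tcp [ 0.4931 -0.0875  0.0286] phi -26.06 F [-1.8  0.2  0. ] op 0.0236
```

View pics/w9.png

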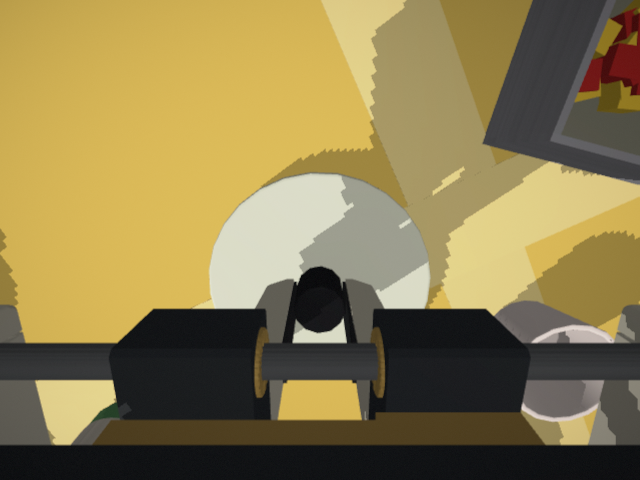

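```bash
cat > go.py <<'E'
import sys
from h import *
# go.py X Y Z [PHI_deg]: tool shift mm (with present axes) to reach TCP X,Y,Z ; turn about tool y
s=monitor.read_state(); R=cv2.Rodrigues(s["orientation"])[0]; t=np.array(list(map(float,sys.argv[1:4])))
phi=np.degrees(np.arctan2(R[1,0],R[0,0]))
print("shift",((R.T@(t-s["tool_pos"]))*1000).round(1),"phi",phi.round(2),"tilt",R[:,1].round(4))
if len(sys.argv)>4: print("turn y",round(-np.radians(float(sys.argv[4])-phi),3))
E
python3 -m inch '[[[0,-10,0,0,0,0],[0,-40,0,0,0,0],[0,-40,0,0,0,0],[0,0,0,0,0,0]]]'; python3 go.py .6744 -.1197 .12
```

```text
t: 6.58
tool_pos: [0.496, -0.0883, 0.1232]
orientation: [-1.542, 0.351, -0.363]
force: [0.1, 0.4, -1.3]
opening: 0.0235
shift [174.    4.6  50.2] phi -26.06 tilt [ 0.0073 -0.0021 -1.    ]
```

```bash
python3 -m inch '[[[20,0,5,0,0,0],[40,0,12,0,0,0],[44,0,12,0,0,0],[40,0,12,0,0,0],[24,0,7,0,0,0],[8,0,2,0,0,0],[0,0,0,0,0,0],[0,0,0,0,0,0]]]'; python3 go.py .6744 -.1197 .12; python3 w.py w10
```

```text
t: 7.58
tool_pos: [0.6723, -0.1197, 0.1183]
orientation: [-1.541, 0.357, -0.356]
force: [0.1, -0.4, -1.0]
opening: 0.0238
shift [ 1.9 -1.7  1. ] phi -26.06 tilt [-1.e-03  2.e-04 -1.e+00]
t 7.575 tcp [ 0.6723 -0.1197  0.1183] phi -26.06 F [ 0.1 -0.4 -1. ] op 0.0238
```

View pics/w10.png

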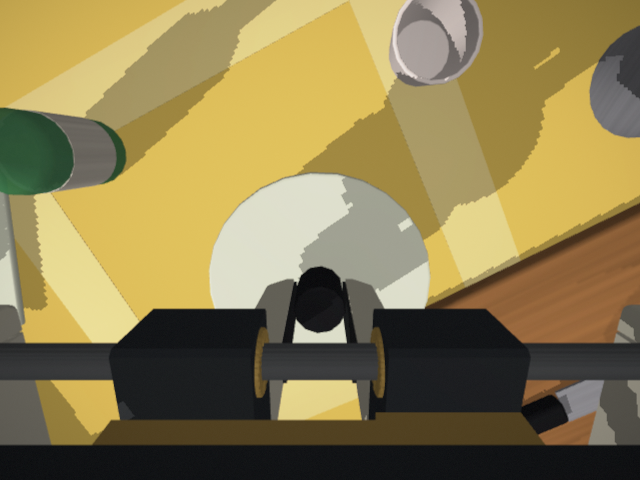

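```bash
python3 -m inch '[[[1.5,15,1,0,0,0],[0,15,0,0,0,0],[0,8,0,0,0,0],[0,5,0,0,0,0],[0,0,0,0,0,0]]]'; python3 go.py .6744 -.1197 .0756
python3 - <<'E'
from h import *
for n,(x,y) in(("scene",(240,265)),("side",(391,262))):
    a=cam(n)["image"][y-80:y+80,x-100:x+100]; cv2.imwrite(f"pics/c_{n}.png",cv2.resize(a,None,fx=2,fy=2,interpolation=2))
a=[cv2.imread(f"pics/c_{n}.png") for n in("scene","side")]; cv2.imwrite("pics/c1.png",np.hstack(a))
E
```

```text
t: 8.25
tool_pos: [0.6751, -0.1197, 0.0757]
orientation: [-1.541, 0.357, -0.357]
force: [0.6, -0.5, -0.7]
opening: 0.0233
shift [-0.7  0.1 -0.3] phi -26.06 tilt [ 2.e-04 -1.e-04 -1.e+00]
```

View pics/c1.png

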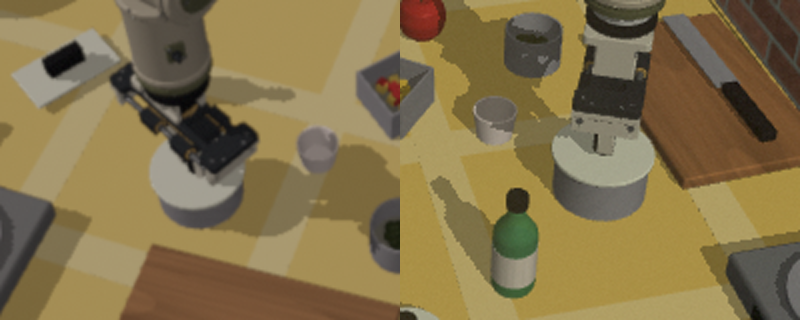

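Both views show the big lid down on its pan, so I'm letting go and heading for the small lid.

```bash
python3 -m inch '[[[0,0.5,0,0,0,0],[0,0,0,0,0,0],[0,0,0,0,0,0],[0,0,0,0,0,0]]]' 60; python3 -m inch '[[[0,-20,0,0,0,0],[0,-50,0,0,0,0],[0,-50,0,0,0,0],[0,-30,0,0,0,0],[0,0,0,0,0,0]]]'
python3 - <<'E'
from m2 import *
s,R,c=snap("w11")
E
python3 go.py .467 -.336 .226
```

```text
t: 8.85
tool_pos: [0.675, -0.1197, 0.0752]
orientation: [-1.541, 0.357, -0.357]
force: [0.9, 0.2, 0.4]
opening: 0.058
t: 9.48
tool_pos: [0.6772, -0.1202, 0.2312]
orientation: [-1.541, 0.35, -0.363]
force: [1.4, -0.6, -0.7]
opening: 0.06
t 9.475 tcp [ 0.6772 -0.1202  0.2312] phi -26.06 F [ 1.4 -0.6 -0.7] op 0.06
shift [ -92.9    1.4 -285.9] phi -26.06 tilt [ 0.0043 -0.0011 -1.    ]
```

View pics/w11.png

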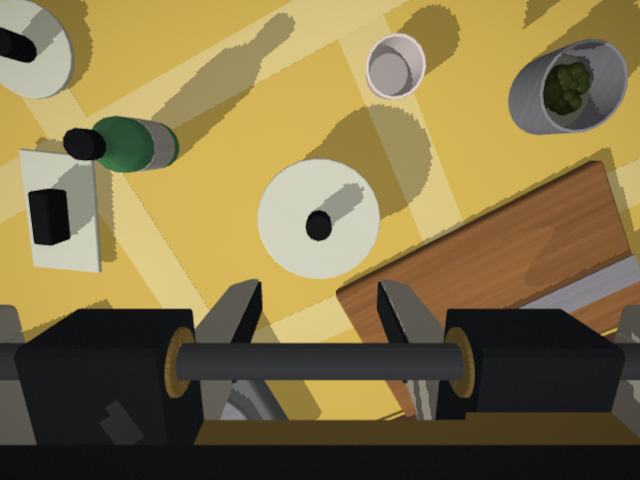

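```bash
python3 -m inch '[[[-8,0,-20,0,0,0],[-15,0,-45,0,0,0],[-15,0,-48,0,0,0],[-15,0,-48,0,0,0],[-15,0,-48,0,0,0],[-15,0,-45,0,0,0],[-8,0,-25,0,0,0],[-2,0,-7,0,0,0]]]'; python3 -m inch '[[[0,0,0,0,0,0],[0,0,0,0,0,0]]]'; python3 w.py w12
```

```text
t: 10.52
tool_pos: [0.4642, -0.3363, 0.2236]
orientation: [-1.54, 0.36, -0.357]
force: [0.9, 1.2, 0.6]
opening: 0.06
t: 10.78
tool_pos: [0.4665, -0.3348, 0.2247]
orientation: [-1.541, 0.356, -0.355]
force: [1.1, 0.8, -0.2]
opening: 0.0599
t 10.775 tcp [ 0.4665 -0.3348  0.2247] phi -25.99 F [ 1.1  0.8 -0.2] op 0.0599
```

View pics/w12.png

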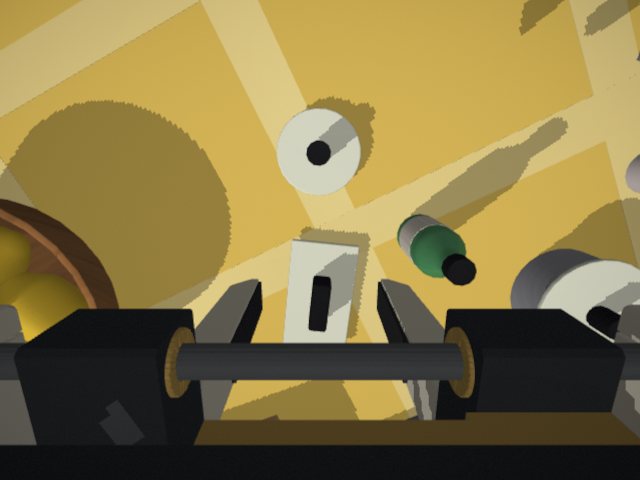

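```bash
python3 - <<'E'
from m2 import *
s,R,c=snap("w13")
print("sml",circ(c,(295,160),.044,.014,cut=1))
v=(cv2.cvtColor(c["image"],cv2.COLOR_BGR2HSV)[...,2]<45).astype(np.uint8)
for sd in((318,152),(320,305)):
    k,l=cv2.connectedComponents(v); q=np.argwhere(l==l[sd[1],sd[0]])[:,::-1]; print("knob",cv2.minAreaRect((cast(c,q,.044)*1000).astype(np.float32)))
q=contour(c,(300,260)); h=cv2.convexHull(q); print(hullpoly(c,(300,260)).tolist(),cast(c,hullpoly(c,(300,260)),.014).round(4).tolist())
print("bowl edge",cast(c,[(50,205),(110,280)],.07))
E
python3 go.py .4013 -.304 .1
```

```text
t 10.825 tcp [ 0.4666 -0.3348  0.2248] phi -25.98 F [ 0.4 -0.4 -1. ] op 0.06
sml (array([ 0.4025, -0.3047]), 36, np.float64(0.0007))
knob ((402.40289306640625, -304.91943359375), (21.004364013671875, 21.178394317626953), 64.02713775634766)
knob ((543.5386352539062, -372.2310791015625), (18.83574104309082, 62.76201248168945), 57.85569381713867)
[[0, 305], [293, 239], [571, 249], [622, 261], [639, 269], [639, 479], [1, 479]] [[0.3945, -0.7144], [0.4735, -0.3705], [0.6197, -0.0968], [0.6587, -0.0489], [0.6767, -0.0337], [0.9814, -0.1001], [0.5999, -0.8827]]
bowl edge [[ 0.33656711 -0.54553123]
 [ 0.42129023 -0.5387134 ]]
shift [-72.2 125.   -0.9] phi -25.97 tilt [-1.e-04  4.e-04 -1.e+00]
```

```bash
python3 -m inch '[[[-20,10,0,0,0,0],[-31,30,-1,0,0,0],[-20,45,0,0,0,0],[0,45,0,0,0,0],[0,30,0,0,0,0],[0,0,0,0,0,0],[0,0,0,0,0,0]]]'; python3 go.py .4025 -.3048 .0285
```

```text
t: 11.75
tool_pos: [0.4026, -0.3058, 0.0666]
orientation: [-1.542, 0.355, -0.357]
force: [-1.0, -0.8, 0.9]
opening: 0.0598
shift [-0.6 38.1  0.9] phi -26.02 tilt [ 0.0012 -0.0011 -1.    ]
```

```bash
python3 -m inch '[[[-0.5,18,1,0,0,0],[0,14,0,0,0,0],[0,6,0,0,0,0],[0,0,0,0,0,0],[0,0,0,0,0,0]]]';python3 -m inch '[[[0,0,0,0,0,0],[0,0,0,0,0,0],[0,0,0,0,0,0],[0,0,0,0,0,0],[0,0,0,0,0,0]]]' 0 20;  python3 w.py w14
```

```text
t: 12.38
tool_pos: [0.4018, -0.3046, 0.0275]
orientation: [-1.541, 0.356, -0.357]
force: [0.2, -0.0, -0.1]
opening: 0.0599
t: 13.0
tool_pos: [0.4016, -0.3044, 0.0272]
orientation: [-1.541, 0.357, -0.357]
force: [-0.8, -0.3, 0.4]
opening: 0.0238
t 13.0 tcp [ 0.4016 -0.3044  0.0272] phi -26.06 F [-0.8 -0.3  0.4] op 0.0238
```

View pics/w14.png

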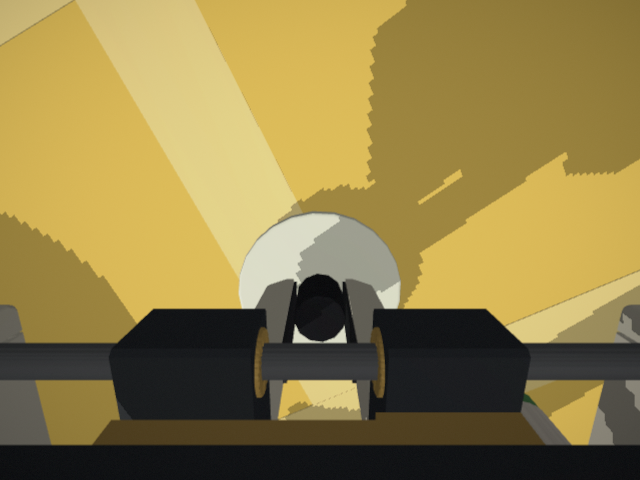

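```bash
python3 -m inch '[[[0,-15,0,0,0,0],[0,-45,0,0,0,0],[0,-50,0,0,0,0],[0,-45,0,0,0,0],[0,-20,10,0,0,0],[0,0,30,0,0,0],[3,0,45,0,0,0],[5,0,48,0,0,0]]]'; python3 -m inch '[[[5,0,48,0,0,0],[5,0,48,0,0,0],[5,0,48,0,0,0],[5,0,48,0,0,0],[5,0,48,0,0,0],[4,0,48,0,0,0],[3,0,40,0,0,0],[0,0,15,0,0,0]]]';python3 -m inch '[[[0,0,0,0,0,0],[0,0,0,0,0,0]]]'; python3 go.py .6664 .1474 .12
```

```text
t: 14.05
tool_pos: [0.4676, -0.1875, 0.2033]
orientation: [-1.541, 0.357, -0.358]
force: [1.3, -0.5, -1.0]
opening: 0.0237
t: 15.05
tool_pos: [0.6471, 0.1078, 0.2026]
orientation: [-1.541, 0.355, -0.355]
force: [-0.6, 0.1, -1.7]
opening: 0.0237
t: 15.3
tool_pos: [0.6462, 0.1045, 0.2023]
orientation: [-1.542, 0.357, -0.357]
force: [0.7, 0.4, -1.7]
opening: 0.0236
shift [-0.8 82.3 47.5] phi -26.11 tilt [-3.e-04 -5.e-04 -1.e+00]
```

```bash
python3 -m inch '[[[0,5,15,0,0,0],[-1,25,22,0,0,0],[0,30,10,0,0,0],[0,20,0,0,0,0],[0,2,0,0,0,0],[0,0,0,0,0,0],[0,0,0,0,0,0]]]'; python3 go.py .6664 .1474 .0742; python3 w.py w15
```

```text
t: 16.18
tool_pos: [0.6674, 0.1481, 0.122]
orientation: [-1.54, 0.355, -0.359]
force: [0.8, 0.2, -1.8]
opening: 0.0237
shift [-0.7 47.8 -1.1] phi -26.09 tilt [ 2.7e-03  3.0e-04 -1.0e+00]
t 16.175 tcp [0.6674 0.1481 0.122 ] phi -26.09 F [ 0.8  0.2 -1.8] op 0.0237
```

View pics/w15.png

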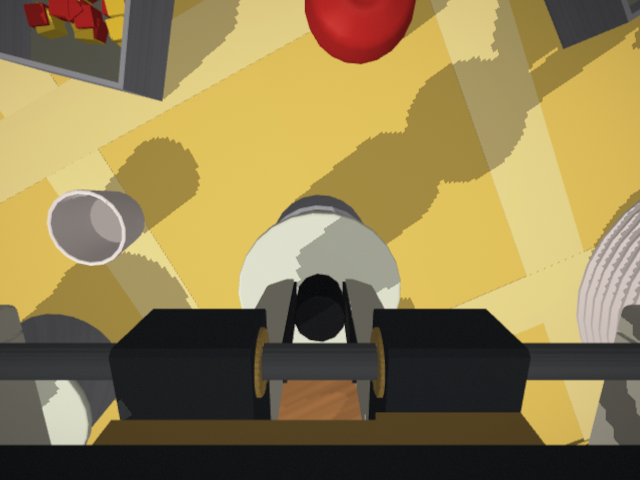

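The lid at (320,290) is centred over the small pan, and the pan's rim shows evenly behind it at (320,200). I'm lowering it.

```bash
python3 -m inch '[[[-0.5,15,-1,0,0,0],[0,15,0,0,0,0],[0,10,0,0,0,0],[0,6,0,0,0,0],[0,2,0,0,0,0],[0,0,0,0,0,0]]]'; python3 go.py .6664 .1474 .0742
python3 - <<'E'
from h import *
o=[]
for n,(x,y) in(("scene",(341,290)),("side",(357,202))):
    a=cam(n)["image"][y-80:y+80,x-100:x+100]; o.append(cv2.resize(a,None,fx=2,fy=2,interpolation=2))
cv2.imwrite("pics/c2.png",np.hstack(o))
E
```

```text
t: 16.98
tool_pos: [0.666, 0.1477, 0.0738]
orientation: [-1.541, 0.356, -0.357]
force: [-4.1, -0.4, 8.0]
opening: 0.0239
shift [ 0.5 -0.4 -0.1] phi -26.05 tilt [ 0.0011 -0.     -1.    ]
```

View pics/c2.png

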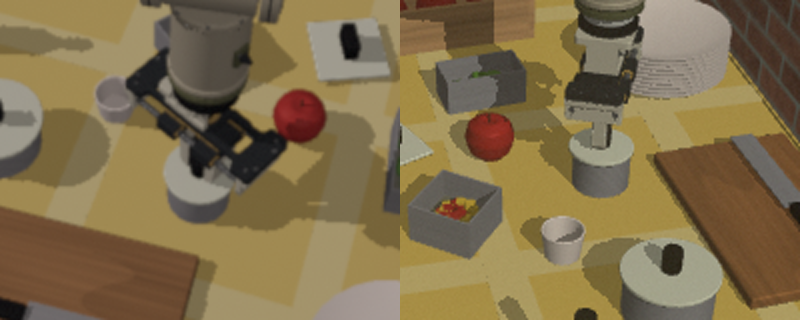

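The small lid is home: it met 8 N at the expected height. I'm releasing it, then turning towards the square lid.

```bash
python3 -m inch '[[[0,0,0,0,0,0],[0,0,0,0,0,0],[0,0,0,0,0,0]]]' 60; python3 -m inch '[[[0,-20,0,0,0,0],[0,-50,0,0,0,0],[0,-45,0,0,0,0],[0,-20,0,0,0,0],[0,0,0,0,0,0],[0,0,0,0,0,0]]]'; python3 w.py w16;python3 go.py .3912 .2777 .1 23.15
```

```text
t: 17.45
tool_pos: [0.6654, 0.1477, 0.0719]
orientation: [-1.541, 0.357, -0.356]
force: [-0.7, -0.4, -0.4]
opening: 0.0491
t: 18.2
tool_pos: [0.6644, 0.1475, 0.2047]
orientation: [-1.542, 0.359, -0.354]
force: [0.8, -0.1, -0.7]
opening: 0.0603
t 18.2 tcp [0.6644 0.1475 0.2047] phi -26.06 F [ 0.8 -0.1 -0.7] op 0.0603
shift [-302.1  105.2   -2.7] phi -26.06 tilt [-4.2e-03 -6.0e-04 -1.0e+00]
turn y -0.859
```

View pics/w16.png

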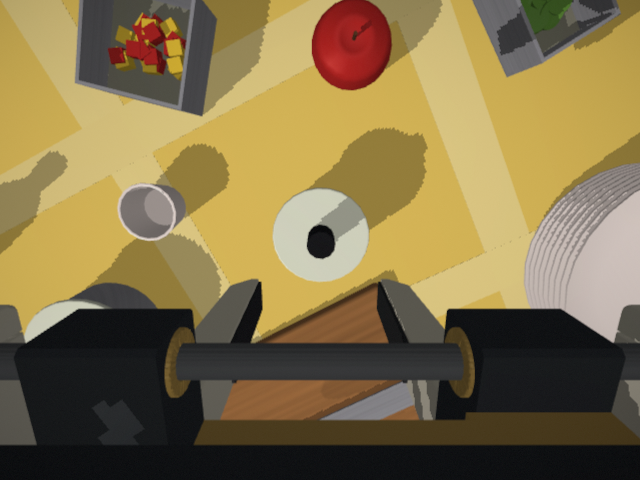

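```bash
python3 -m inch '[[[-20,0,0,0,0,0],[-45,0,0,0,0,0],[-50,0,0,0,0,0],[-50,0,-1,0,0,0],[-50,0,-1,0,0,0],[-45,0,-1,0,0,0],[-30,0,0,0,0,0],[-12,0,0,0,0,0]]]'; python3 -m inch '[[[0,0,0,0,-0.1,0],[0,20,0,0,-0.17,0],[0,20,0,0,-0.17,0],[0,20,0,0,-0.17,0],[0,20,0,0,-0.15,0],[0,20,0,0,-0.1,0],[0,0,0,0,0,0],[0,0,0,0,0,0]]]'; python3 go.py .3912 .2777 .0285 23.15; python3 w.py w17
```

```text
t: 19.25
tool_pos: [0.3909, 0.2778, 0.2054]
orientation: [-1.543, 0.357, -0.354]
force: [0.3, -0.9, 0.2]
opening: 0.06
t: 20.25
tool_pos: [0.3932, 0.2775, 0.1074]
orientation: [-1.548, -0.316, 0.316]
force: [0.1, -0.5, -1.0]
opening: 0.06
shift [-1.8 78.9  1. ] phi 23.06 tilt [-2.e-04 -2.e-04 -1.e+00]
turn y -0.002
t 20.25 tcp [0.3932 0.2775 0.1074] phi 23.06 F [ 0.1 -0.5 -1. ] op 0.06
```

View pics/w17.png

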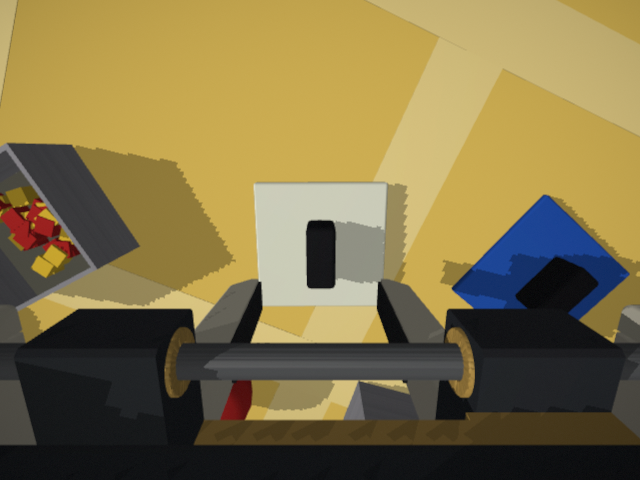

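The bar at (320,253) is square to the jaws and centred.

```bash
python3 -m inch '[[[-1,25,0.5,0,0,0],[-0.5,30,0.5,0,0,0],[0,18,0,0,0,0],[0,5,0,0,0,0],[0,0,0,0,0,0],[0,0,0,0,0,0]]]';python3 -m inch '[[[0,0,0,0,0,0],[0,0,0,0,0,0],[0,0,0,0,0,0],[0,0,0,0,0,0],[0,0,0,0,0,0]]]' 0 20;  python3 go.py .3912 .2777 .0285 23.15; python3 -m inch '[[[0,-15,0,0,0,0],[0,-45,0,0,0,0],[0,-50,0,0,0,0],[0,-20,0,0,0,0],[0,0,0,0,0,0],[0,0,0,0,0,0]]]'
```

```text
t: 21.05
tool_pos: [0.392, 0.2785, 0.0304]
orientation: [-1.547, -0.319, 0.316]
force: [-0.7, 0.7, 0.6]
opening: 0.0599
t: 21.68
tool_pos: [0.3911, 0.2779, 0.0291]
orientation: [-1.547, -0.318, 0.318]
force: [0.1, -0.6, 0.7]
opening: 0.0202
shift [ 0.   0.6 -0.3] phi 23.21 tilt [-1.e-04 -1.e-04 -1.e+00]
turn y 0.001
t: 22.42
tool_pos: [0.3905, 0.2776, 0.1582]
orientation: [-1.548, -0.317, 0.319]
force: [-0.1, 0.0, -1.9]
opening: 0.0195
```

```bash
python3 go.py .456 .0838 .13 50
```

```text
shift [ -16.2   28.3 -203.9] phi 23.22 tilt [-1.1e-03 -7.0e-04 -1.0e+00]
turn y -0.467
```

```bash
python3 -m inch '[[[-2,0,-20,0,0,0],[-4,0,-45,0,0,0],[-4,0,-50,0,0,0],[-4,0,-45,0,0,0],[-2,0,-30,0,0,0],[0,0,-14,0,-0.1,0],[0,10,0,0,-0.17,0],[0,15,0,0,-0.197,0]]]'; python3 -m inch '[[[-2,0,-20,0,0,0],[-4,0,-45,0,0,0],[-4,0,-50,0,0,0],[-4,0,-45,0,0,0],[-2,0,-30,0,0,0],[0,0,-14,0,-0.1,0],[0,10,0,0,-0.17,0],[0,15,0,0,-0.15,0]]]'; python3 -m inch '[[[0,0,0,0,-0.047,0],[0,0,0,0,0,0],[0,0,0,0,0,0]]]';python3 go.py .456 .0838 .0761 50; python3 w.py w18
```

```text
t: 23.42
tool_pos: [0.456, 0.0838, 0.1324]
orientation: [-1.471, -0.646, 0.65]
force: [0.7, -0.0, -0.1]
opening: 0.02
t: 23.8
tool_pos: [0.4564, 0.0842, 0.1334]
orientation: [-1.461, -0.679, 0.681]
force: [0.1, -0.1, -1.8]
opening: 0.0197
shift [-0.5 57.3 -0. ] phi 49.91 tilt [-1.2e-03 -1.0e-04 -1.0e+00]
turn y -0.002
t 23.8 tcp [0.4564 0.0842 0.1334] phi 49.91 F [ 0.1 -0.1 -1.8] op 0.0197refused, turn out of range in row 8
```

View pics/w18.png

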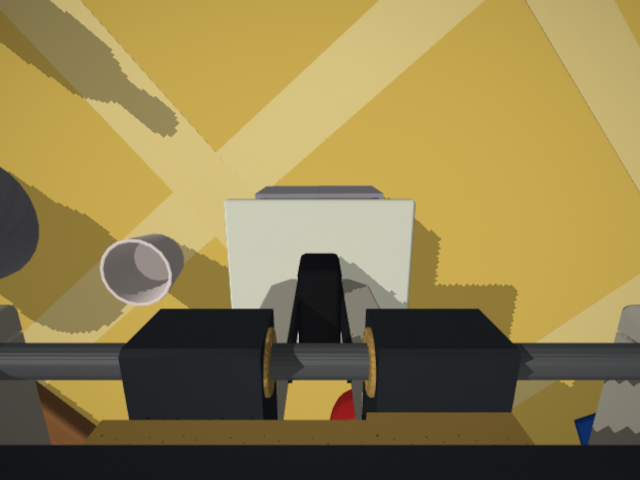

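The lid is parallel to the pan and centred on it. The pan's edge shows at rows 187-197, columns 257-383, centred on 320.

```bash
python3 -m inch '[[[-0.5,15,0,0,0,0],[0,20,0,0,0,0],[0,12,0,0,0,0],[0,7,0,0,0,0],[0,3,0,0,0,0],[0,0,0,0,0,0],[0,0,0,0,0,0]]]'; python3 go.py .456 .0838 .0761
python3 - <<'E'
from h import *
o=[]
for n,(x,y) in(("scene",(341,225)),("side",(285,225))):
    a=cam(n)["image"][y-80:y+80,x-100:x+100]; o.append(cv2.resize(a,None,fx=2,fy=2,interpolation=2))
cv2.imwrite("pics/c3.png",np.hstack(o))
E
```

```text
t: 24.72
tool_pos: [0.457, 0.0838, 0.0777]
orientation: [-1.462, -0.682, 0.68]
force: [1.3, -0.3, -0.1]
opening: 0.0202
shift [-0.7  1.6  0.7] phi 49.97 tilt [ 1.e-03  1.e-04 -1.e+00]
```

View pics/c3.png

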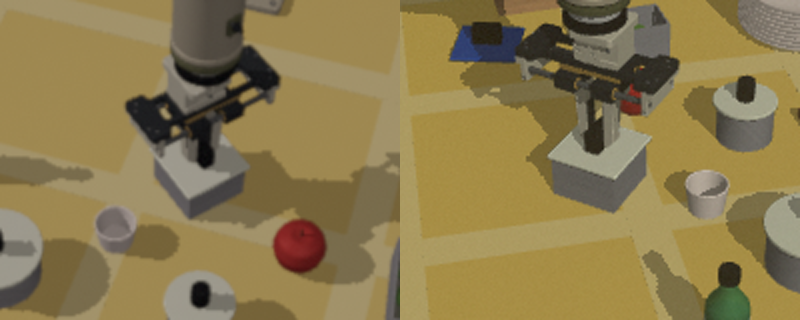

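```bash
python3 -m inch '[[[-0.5,1.5,0.5,0,0,0],[0,0.5,0,0,0,0],[0,0,0,0,0,0],[0,0,0,0,0,0]]]'; python3 -m inch '[[[0,0,0,0,0,0],[0,0,0,0,0,0],[0,0,0,0,0,0],[0,0,0,0,0,0]]]' 60;  python3 -m inch '[[[0,-15,0,0,0,0],[0,-45,0,0,0,0],[0,-50,0,0,0,0],[0,-35,0,0,0,0],[0,-5,0,0,0,0],[0,0,0,0,0,0]]]'; python3 w.py w19; python3 go.py .608 -.411 .225 -32
```

```text
t: 25.32
tool_pos: [0.4562, 0.0838, 0.0761]
orientation: [-1.462, -0.682, 0.68]
force: [-2.2, -0.8, 6.5]
opening: 0.02
t: 25.82
tool_pos: [0.4557, 0.0837, 0.075]
orientation: [-1.461, -0.681, 0.681]
force: [0.2, 0.0, 0.4]
opening: 0.0555
t: 26.58
tool_pos: [0.4559, 0.0837, 0.2254]
orientation: [-1.462, -0.682, 0.681]
force: [0.2, 0.8, -0.6]
opening: 0.06
t 26.575 tcp [0.4559 0.0837 0.2254] phi 49.97 F [ 0.2  0.8 -0.6] op 0.06
shift [-280.6   -0.9 -435.1] phi 49.98 tilt [-1.2e-03 -1.0e-04 -1.0e+00]
turn y 1.431
```

View pics/w19.png

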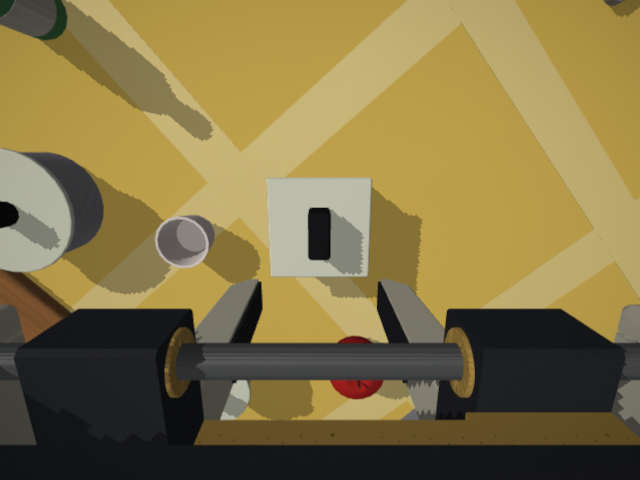

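```bash
python3 -m inch '[[[-10,0,-15,0,0,0],[-22,0,-35,0,0,0],[-25,0,-39,0,0,0],[-25,0,-39,0,0,0],[-25,0,-39,0,0,0],[-25,0,-39,0,0,0],[-25,0,-39,0,0,0],[-25,0,-39,0,0,0]]]'; python3 -m inch '[[[-25,0,-39,0,0,0],[-25,0,-39,0,0,0],[-25,0,-38,0,0,0],[-18,0,-25,0,0,0],[-5,0,-10,0,0.08,0],[0,0,0,0,0.16,0],[0,0,0,0,0.18,0],[0,0,0,0,0.18,0]]]'; python3 -m inch '[[[0,0,0,0,0.18,0],[0,0,0,0,0.18,0],[0,0,0,0,0.18,0],[0,0,0,0,0.16,0],[0,0,0,0,0.13,0],[0,0,0,0,0,0],[0,0,0,0,0,0]]]';python3 w.py w20;  python3 go.py .608 -.411 .225 -32
```

```text
t: 27.62
tool_pos: [0.5678, -0.1721, 0.2242]
orientation: [-1.549, -0.557, 0.64]
force: [0.2, 0.3, 0.2]
opening: 0.0601
t: 28.62
tool_pos: [0.6134, -0.2945, 0.2335]
orientation: [-1.702, -0.0, 0.079]
force: [0.3, 0.3, -0.4]
opening: 0.06
t: 29.5
tool_pos: [0.6139, -0.2947, 0.2349]
orientation: [-1.628, 0.607, -0.622]
force: [0.0, -0.3, -0.4]
opening: 0.06
t 29.5 tcp [ 0.6139 -0.2947  0.2349] phi -43.98 F [ 0.  -0.3 -0.4] op 0.06
shift [ 75.6  26.  -85.2] phi -44.01 tilt [-0.0434 -0.1338 -0.9901]
turn y -0.21
```

View pics/w20.png

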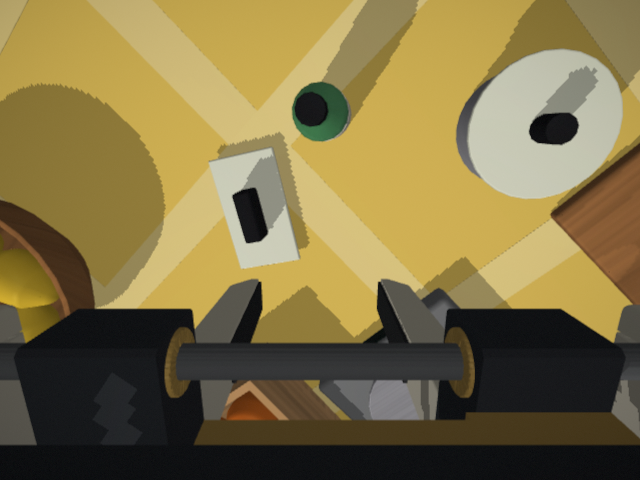

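The last joint ran into its range on that path, so the tool is tilted about 8° and I need to straighten it. Nothing was touched: the oblong lid is at (255,208) and the bottle is standing at (320,110).

```bash
cat > lvl.py <<'E'
import sys
from h import *
s=monitor.read_state(); R=cv2.Rodrigues(s["orientation"])[0]; f=np.radians(float(sys.argv[1]))
x=np.array([np.cos(f),np.sin(f),0]); y=np.array([0,0,-1.]); D=np.c_[x,y,np.cross(x,y)]
print("turn rv",cv2.Rodrigues(R.T@D)[0].ravel().round(3),"q",s["q"].round(2))
E
python3 lvl.py -32
```

```text
turn rv [ 0.133 -0.213  0.049] q [-0.45  0.33  1.24 -0.14  1.54 -1.24]
```

```bash
python3 -m inch '[[[0,0,0,0.067,-0.107,0.025],[0,0,0,0.066,-0.106,0.024],[0,0,0,0,0,0],[0,0,0,0,0,0]]]'; python3 lvl.py -32;python3 w.py w21;  python3 go.py .608 -.411 .225 -32
```

```text
t: 30.05
tool_pos: [0.6143, -0.2949, 0.236]
orientation: [-1.527, 0.44, -0.442]
force: [-0.2, 0.3, 0.4]
opening: 0.0599
turn rv [ 0.001 -0.004  0.002] q [-0.52  0.35  1.22 -0.    1.57 -1.53]
t 30.05 tcp [ 0.6143 -0.2949  0.236 ] phi -32.26 F [-0.2  0.3  0.4] op 0.0599
shift [  56.6   11.2 -102. ] phi -32.21 tilt [ 0.001  -0.0013 -1.    ]
turn y -0.004
```

View pics/w21.png

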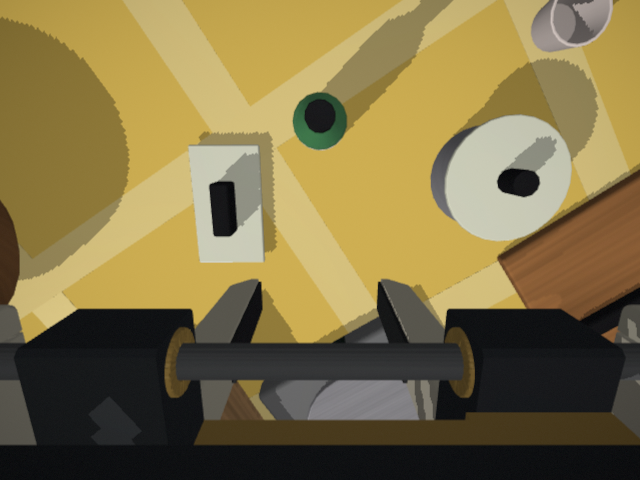

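Level again. The oblong lid is fully visible at (228,205), so I'll measure it now.

```bash
python3 - <<'E'
from m2 import *
s,R,c=snap("w22")
q=contour(c,(240,245)); P=(cast(c,q.reshape(-1,2),.014)*1000).astype(np.float32); print("obl",cv2.minAreaRect(P))
p=hullpoly(c,(240,245)); print(p.tolist(),(cast(c,p,.014)*1000).round(1).tolist())
for sd in ((325,120),): print("bottle cap",cast(c,sd,.13))
print("sml/bgl seated",circ(c,(480,200),.06,.061,cut=.5))
E
python3 go.py .546 -.3725 .1 -31
```

```text
t 30.1 tcp [ 0.6144 -0.2945  0.236 ] phi -32.21 F [-0.1 -0.3  0.4] op 0.0598
obl ((548.7594604492188, -374.30657958984375), (76.43940734863281, 131.69271850585938), 57.97856521606445)
[[257, 144], [263, 260], [201, 262], [188, 146]] [[512.3, -308.6], [622.1, -376.9], [585.7, -439.3], [474.9, -371.9]]
bottle cap [[ 0.53717752 -0.2411978 ]]
sml/bgl seated (array([ 0.672 , -0.1195]), 26, np.float64(0.0005))
shift [ -16.6  136.1 -102.6] phi -32.18 tilt [ 0.0011 -0.0011 -1.    ]
turn y -0.021
```

```bash
python3 -m inch '[[[-3,0,-20,0,0,0],[-6,0,-40,0,0,0],[-4.5,10,-33,0,0,0],[0,25,-10,0,0,0],[0,35,0,0,0,0],[0,35,0,0,0,0],[0,20,0,0,0,0],[0,0,0,0,0,0]]]'; python3 -m inch '[[[0,0,0,0,0,0]]]'; python3 go.py .5487 -.3743 .0285 -32; python3 w.py w23
```

```text
t: 31.15
tool_pos: [0.547, -0.3745, 0.1094]
orientation: [-1.525, 0.441, -0.439]
force: [0.5, -0.6, 0.1]
opening: 0.0601
t: 31.28
tool_pos: [0.549, -0.3757, 0.113]
orientation: [-1.527, 0.437, -0.443]
force: [1.1, 0.2, 0.5]
opening: 0.0601
shift [-1.3 84.4  1. ] phi -32.15 tilt [ 0.0033 -0.0019 -1.    ]
turn y -0.003
t 31.275 tcp [ 0.549  -0.3757  0.113 ] phi -32.15 F [1.1 0.2 0.5] op 0.0601
```

View pics/w23.png

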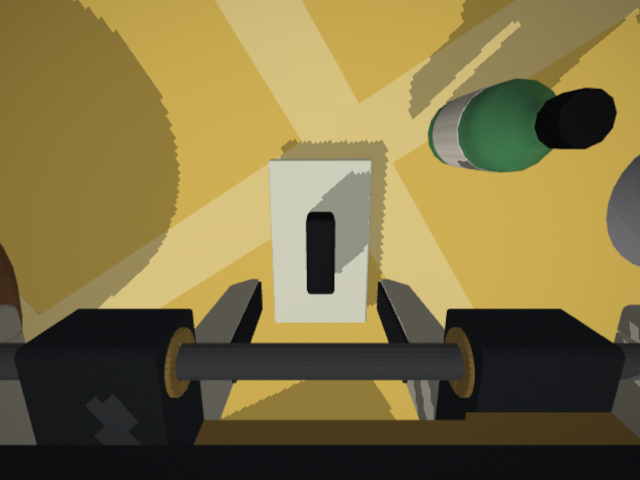

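The bar at (320,252) is centred, and the bottle is clear of the gripper. Going down to grip it.

```bash
python3 -m inch '[[[-1,25,1,0,0,0],[0,32,0,0,0,0],[0,19,0,0,0,0],[0,7,0,0,0,0],[0,0,0,0,0,0],[0,0,0,0,0,0],[0,0,0,0,0,0]]]';python3 -m inch '[[[0,0,0,0,0,0],[0,0,0,0,0,0],[0,0,0,0,0,0],[0,0,0,0,0,0],[0,0,0,0,0,0]]]' 0 20;  python3 go.py .5487 -.3743 .0285 -32; python3 -m inch '[[[0,-15,0,0,0,0],[0,-45,0,0,0,0],[0,-50,0,0,0,0],[0,-50,0,0,0,0],[0,-30,0,0,0,0],[0,0,0,0,0,0],[0,0,0,0,0,0]]]'; python3 go.py .5524 .3981 .2 6.2
```

```text
t: 32.2
tool_pos: [0.5488, -0.3742, 0.0294]
orientation: [-1.526, 0.437, -0.442]
force: [-0.6, -0.3, 0.0]
opening: 0.0596
t: 32.83
tool_pos: [0.5481, -0.3736, 0.0281]
orientation: [-1.526, 0.439, -0.441]
force: [-0.3, 0.3, 0.1]
opening: 0.02
shift [ 0.9 -0.4 -0.3] phi -32.15 tilt [ 1.4e-03 -3.0e-04 -1.0e+00]
turn y -0.003
t: 33.7
tool_pos: [0.5474, -0.3732, 0.2172]
orientation: [-1.525, 0.439, -0.44]
force: [-0.0, -0.0, -1.1]
opening: 0.0198
shift [-406.2   17.5  655.6] phi -32.15 tilt [ 5.e-04  5.e-04 -1.e+00]
turn y -0.669
```

```bash
python3 -m inch '[[[-10,0,16,0,0,0],[-20,0,33,0,0,0],[-25,0,40.5,0,0,0],[-25,0,40.5,0,0,0],[-25,0,40.5,0,0,0],[-25,0,40.5,0,0,0],[-25,0,40.5,0,0,0],[-25,0,40.5,0,0,0]]]'; python3 -m inch '[[[-25,0,40.5,0,0,0],[-25,0,40.5,0,0,0],[-25,0,40.5,0,0,0],[-25,0,40.5,0,0,0],[-25,0,40.5,0,0,0],[-25,0,40.5,0,0,0],[-25,0,40.5,0,0,0],[-25,0,40.5,0,0,0]]]';  python3 -m inch '[[[-18,0,28,0,0,0],[-8,0,12,0,0,0],[0,0,0,0,-0.1,0],[0,10,0,0,-0.17,0],[0,20,0,0,-0.17,0],[0,25,0,0,-0.15,0],[0,20,0,0,-0.08,0],[0,0,0,0,0,0]]]'; python3 -m inch '[[[0,0,0,0,0,0]]]'; python3 lvl.py 6.2;python3 go.py .5515 .398 .0751 6.2; python3 w.py w24
```

```text
t: 34.7
tool_pos: [0.5493, -0.0278, 0.2164]
orientation: [-1.526, 0.44, -0.438]
force: [1.0, -0.1, -1.3]
opening: 0.0198
t: 35.7
tool_pos: [0.5519, 0.3521, 0.2161]
orientation: [-1.528, 0.44, -0.439]
force: [0.1, -0.0, -1.0]
opening: 0.0195
t: 36.7
tool_pos: [0.5514, 0.3962, 0.1397]
orientation: [-1.572, -0.082, 0.087]
force: [-1.1, -0.2, 0.3]
opening: 0.02
t: 36.83
tool_pos: [0.5534, 0.3977, 0.1436]
orientation: [-1.57, -0.085, 0.082]
force: [0.5, -0.6, -1.3]
opening: 0.0198
turn rv [ 0.    -0.002  0.002] q [ 0.55  0.39  1.33 -0.    1.42 -1.13]
shift [-2.  68.5  0.6] phi 6.11 tilt [ 1.9e-03 -2.0e-04 -1.0e+00]
turn y -0.002
t 36.825 tcp [0.5534 0.3977 0.1436] phi 6.11 F [ 0.5 -0.6 -1.3] op 0.0198
```

View pics/w24.png

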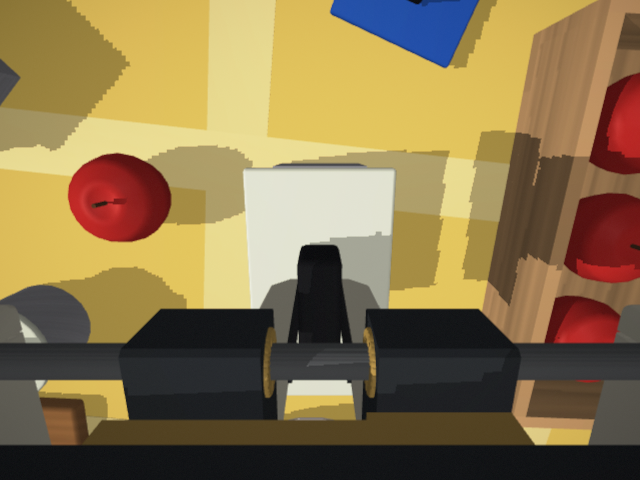

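```bash
python3 - <<'E'
from h import *
c=cam("wrist"); print(cast(c,[(512,130),(485,310),(535,35)],.07)); c=cam("scene"); print(cast(c,[(510,365),(522,250)],.07))
E
python3 -m inch '[[[-1,20,0.5,0,0,0],[-0.5,20,0,0,0,0],[0,14,0,0,0,0],[0,8,0,0,0,0],[0,4,0,0,0,0],[0,0,0,0,0,0],[0,0,0,0,0,0]]]'; python3 go.py .5515 .398 .0751 6.2
```

```text
[[0.45582827 0.51179214]
 [0.58174313 0.52414826]
 [0.40132262 0.51172132]]
[[0.72487243 0.55682718]
 [0.40079462 0.55144717]]
t: 37.85
tool_pos: [0.5524, 0.3985, 0.0777]
orientation: [-1.569, -0.088, 0.083]
force: [1.3, -0.5, -1.4]
opening: 0.0199
shift [-0.9  2.6 -0.4] phi 6.24 tilt [ 2.7e-03  3.0e-04 -1.0e+00]
turn y 0.001
```

```bash
python3 -m inch '[[[-0.5,2,0,0,0,0],[0,1,0,0,0,0],[0,0,0,0,0,0],[0,0,0,0,0,0]]]'
python3 - <<'E'
from h import *
o=[]
for n,(x,y) in(("scene",(450,285)),("side",(297,160))):
    a=cam(n)["image"][y-80:y+80,x-100:x+100]; o.append(cv2.resize(a,None,fx=2,fy=2,interpolation=2))
cv2.imwrite("pics/c4.png",np.hstack(o))
E
```

```text
t: 38.35
tool_pos: [0.5518, 0.3984, 0.0751]
orientation: [-1.569, -0.088, 0.083]
force: [-2.6, -0.1, 5.4]
opening: 0.0195
```

View pics/c4.png

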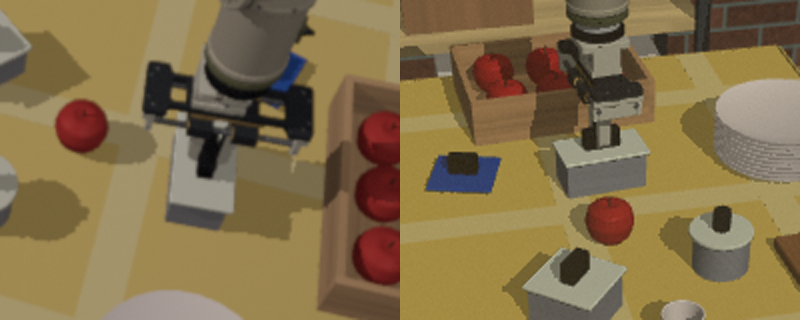

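The oblong lid is seated, with 5 N contact at the expected height. I'm releasing it, backing off and checking all four.

```bash
python3 -m inch '[[[0,0,0,0,0,0],[0,0,0,0,0,0],[0,0,0,0,0,0],[0,0,0,0,0,0]]]' 60; python3 -m inch '[[[0,-15,0,0,0,0],[0,-40,0,0,0,0],[0,-50,0,0,0,0],[0,-45,0,0,0,0],[-20,-10,0,0,0,0],[-50,0,0,0,0,0],[-50,0,0,0,0,0],[-40,0,0,0,0,0]]]'; python3 -m inch '[[[-20,0,0,0,0,0],[0,0,0,0,0,0],[0,0,0,0,0,0]]]'
python3 - <<'E'
from m2 import *
for n,s in (("scene",dict(sqp=(330,227),bgp=(225,262),smp=(330,292),obp=(443,285))),("side",dict(sqp=(275,218),bgp=(375,256),smp=(348,199),obp=(285,157)))):
    c=cam(n); im=c["image"]; cv2.imwrite(f"pics/{n}9.png",im)
    hsv=cv2.cvtColor(im,cv2.COLOR_BGR2HSV)
    m=((hsv[...,1]<75)&(hsv[...,2]>120)).astype(np.uint8); k,l=cv2.connectedComponents(m)
    for a,sd in s.items():
        if not l[sd[1],sd[0]]: print(n,a,"seed miss",hsv[sd[1],sd[0]]); continue
        q=max(cv2.findContours((l==l[sd[1],sd[0]]).astype(np.uint8),0,1)[0],key=cv2.contourArea)
        print(n,a,[np.round(v,1) for v in cv2.minAreaRect((cast(c,cv2.convexHull(q).reshape(-1,2),.061)*1000).astype(np.float32))])
z=lambda f,a,b,c,d:cv2.resize(cv2.imread(f)[a:b,c:d],(400,400),interpolation=2)
cv2.imwrite("pics/fin.png",np.hstack([z("pics/scene9.png",140,350,140,510) if 0 else cv2.resize(cv2.imread("pics/scene9.png")[160:340,190:490],(480,288),interpolation=2)]))
cv2.imwrite("pics/fin2.png",cv2.resize(cv2.imread("pics/side9.png")[120:360,200:440],(600,600),interpolation=2))
E
```

```text
t: 38.95
tool_pos: [0.5513, 0.3981, 0.0737]
orientation: [-1.57, -0.087, 0.084]
force: [-0.6, 1.0, -0.4]
opening: 0.0553
t: 39.95
tool_pos: [0.3906, 0.3808, 0.235]
orientation: [-1.568, -0.088, 0.084]
force: [-0.4, 0.3, 0.2]
opening: 0.0599
t: 40.33
tool_pos: [0.373, 0.3789, 0.2345]
orientation: [-1.569, -0.088, 0.083]
force: [1.0, 0.1, -0.5]
opening: 0.0603
scene sqp [array([457.7,  85.2]), array([ 99.7, 100.7]), np.float64(50.1)]
scene bgp [array([ 672.9, -116.2]), array([118.2, 118.6]), np.float64(45.2)]
scene smp [array([666.7, 149.5]), array([86.2, 84.9]), np.float64(18.2)]
scene obp [array([554.5, 399. ]), array([133. ,  79.2]), np.float64(6.1)]
side sqp seed miss [ 27  45 119]
side bgp [array([ 670.3, -121.4]), array([120.9, 116.4]), np.float64(77.3)]
side smp [array([663.2, 140.1]), array([80.1, 86. ]), np.float64(83.5)]
side obp [array([551. , 395.5]), array([129.7,  81.5]), np.float64(5.3)]
```

View pics/scene9.png

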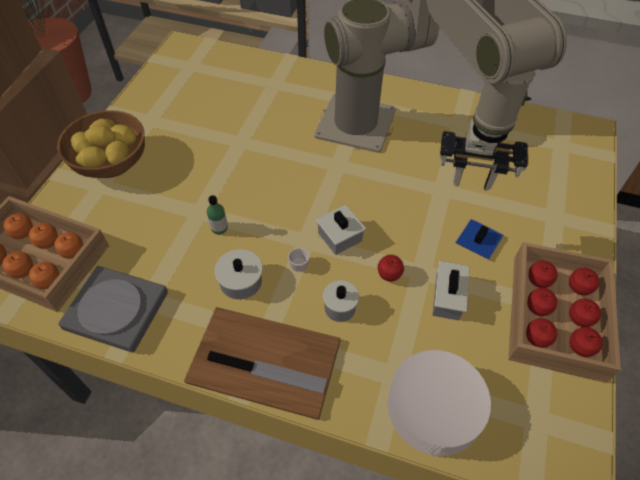

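View pics/fin2.png

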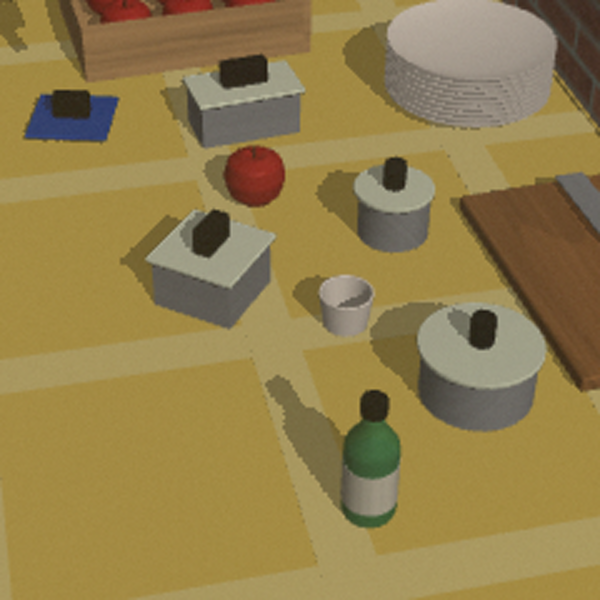

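All four lids lie level and flush, and the bottle is upright at (217,215). In the side view the small lid reads about 7 mm off in y, but there its knob hides the far edge of the lid. The scene view puts it within 2.5 mm. I'm handing in.

```bash
python3 -c "
from plant import robot; print(robot.close_job())"
```

```text
the job is handed in; nothing more can be done
None
```

I put each white lid on its own pan (big round, small round, square, then oblong), let it go, and handed the job in at about 40 s with the arm clear of everything.

**Seating:** The last scene view puts every lid centre within 3 mm of its pan, and both views show the lids level and flush. The small, square and oblong lids met light contact (5–8 N) at the expected height. The big lid showed no clear contact force before I released it, but the later pictures show it seated.

**Side-view checks:** The side view puts the big and oblong lids within about 3 mm. It read the small lid about 7 mm off in y; I put that down to the knob hiding the lid's far edge, as the scene view was within 2.5 mm. It gave no reading for the square lid, because the mask missed it.

**Errors on the way:** Two move calls were refused for bad row values. The tool also tilted about 8° in free air when the last joint reached its range, and I levelled it before the oblong pick. Nothing was touched, and the bottle still stands where it was.

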